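# Set the air line's needle valve: home, then five clicks open

## Task

Set the needle valve on the air manifold: turn its black bar knob clockwise (seen from above) until you feel it come fully home against its seat, but do not force it past that. Then open it exactly five clicks anticlockwise, let go of the knob with it resting in that click, and leave the loose parts on the bench as they are.

Things in the scene. Friction and masses are not known exactly. Their poses are not given: they have to be found in the camera images.
- manifold: air manifold bolted to the bench: base plate 120 x 190 x 10 mm (x, y, z) carrying an aluminium block 85 x 100 mm, its top 55 mm up. At +y a round gauge lies face up (54 mm across, top 46 mm up, centre 105 mm from the origin); at -y a closed coupling; at +x two brass ports. Origin: centre of the underside, straight below the knob's axis; z up
- grip (a point): where to grip the valve's black bar knob: on its upright turning axis, 109 mm above the bench. An upright bar 46 mm long, 13 mm thick, from 85 to 121 mm above the bench, stands on a round skirt 48 mm across (79 to 85 mm). The point turns with the knob: x along the bar's length, y across its thickness, z up. The bar's direction says nothing about where the closed position is
- bonnet (a point): centre of the top of the fixed round steel valve bonnet, 74 mm across, 55 to 77 mm above the bench. In it sit the knob's clicks: 20 a turn (0.314 rad each). The moment resists most, about 0.1 N m, just as the knob leaves a notch, then falls and pulls it (up to 0.2 N m) into the next; left alone it settles in the nearest notch. It starts at most 8 clicks open
- needle (a joint): lift of the hidden needle off its seat, m: 0 in the closed notch, 0.00002 more for each click open; far finer than this reading's noise. Clockwise from above closes. Closed is itself a notch; turned on past it the moment climbs by about 4 N m per rad and does not fall off. The seat is spoilt when forced more than 0.15 rad past closed (about 0.6 N m in all)
- wrench: loose steel wrench 160 mm long lying along its x, on the bench to the +y side of the manifold; origin under its centre
- grease: loose closed white jar with steel lid, 60 mm across and 70 mm tall, on the -y side of the manifold; origin at the centre of its underside
- bearing: loose steel bearing ring, 42 mm across, 12 mm tall, on the -y side of the manifold; origin at the centre of its underside
- hub_cone: loose small steel hub cone, 24 mm across, 22 mm tall, on the +y side of the manifold, nearer the robot; origin at the centre of its underside

How it is judged:
By the outcome, as a careful person would: the job done as asked, in the order asked, and still so for the second after the job is handed in, with the robot touching nothing.
It also fails if it takes over 58 s, if anything falls off the work surface, if the arm or the gripper's body presses on something with over 40 N, if the wrist force passes 120 N, or if a joint passes its speed limit or range.

## Robot

A 6-joint arm with a two-finger parallel gripper is mounted at the origin on the work surface. World frame = base frame: x ahead of the robot, y to its left, z up, the work surface at z = 0. Lengths are in mm, angles in rad, forces in N, time in s.
With the tool pointing down it reaches from about 350 to 875 mm from the base axis. Payload 4.2 kg.
Tool frame: the origin (TCP) lies at the very end of the fingers, on their centre line; the grasp point (between the pads) lies 19 mm behind it (arm.grasp_offset is the distance from the TCP to the grasp point, in mm); z points along the fingers, y is the direction in which the jaws open and shut (so a half turn about z gives the same grasp; the last joint's range is limited). The gripper opens to 85 mm and grips with 20 to 120 N. Pads are 22 mm wide; open, the fingers measure 114 mm over their backs; the gripper's body (76 mm by 85 mm) begins 54 mm behind the grasp point. The pads swing forward as they close: fully open they stand 13 mm farther back than shut.
Start: joints at [1.428, 0.385, 0.008, 0, -1.194, -0.259], TCP at [244.389, 575.216, 231.312] pointing down, gripper open.
Joint ranges: [-3.14, 3.14], [-1.21, 2.06], [-1.07, 1.41], [-3.16, 2.05], [-2.99, -0.16], [-3.1, 3.1]. Speed limits (rad/s): [2.79, 2.79, 3.14, 3.14, 3.14, 3.14].

## Interface

Orientations are given as a unit quaternion [x, y, z, w].
In Python, from bench import arm gives the robot as it stands.
- The arm moves only by the tool arm_command, never from a script. Its argument "commands" is one flat list of numbers, 4 for each row, row after row: the shift along the tool's x, y, z in m, then the turn about the tool's z in degrees. In form: [tx, ty, tz, roll, tx, ty, tz, roll, ...]. A call has exactly 5 rows; each row shifts and turns the pose as measured when the row begins, along the tool's axes as they then stand; what a row does not reach is not made up. A row lasts 1/10 s, in which the tool goes at most 50 mm and 8.59 degrees, less where a joint would pass 70% of its speed; a pose out of reach is approached as far as the arm can. A call with a gripper value outside its range is refused whole. "jaw" is the opening, from 0 (shut) to 1 (fully open), set as the call begins (left out, the last holds). The fingers move at their own pace and stop on an object; the grip force is fixed at half the most. Time passes only in rows, so rows that do not move let the fingers close, or fill a call up. It gives the time, the measured TCP pose, the force and the opening at its end, in the units of the state.
- arm.read_state(): the state, without advancing time (a new reading comes with each control period).
- arm.get_image(name): name is "scene" or "top" or "wrist"; returns the picture (480x640x3 uint8, red, green, blue); there is no depth.
- arm.camera_info(name): a dict with "camera_matrix" (3x3 intrinsics, pixels), "k1" (the pictures are not rectified: a ray, as slopes to the right and down, at radius r is drawn at 1 + k1 r^2 times it, then the intrinsics apply), "world_from_camera" (4x4, takes a point from camera to world coordinates). Camera axes: x right, y down, z forward; pixel columns grow to the right and rows downward; lengths in mm; the calibration is good to about 2 mm. A picture is of the moment at which its call begins: read the wrist's pose just before it. camera_info takes no time and is no camera call; for the wrist camera it gives the pose at the moment of the call.
- arm.job_done(): hands the job in, once; it reports no verdict.
Trained networks look in the newest picture that a camera, given by its name, has taken for a name from the list of things; names that differ only in an ending like _2 or _b are one class to them, and where a whole thing is asked for, a point or a joint stands for the part that bears it (a point fixed in the world has none). Each returns a list of dicts, best first, with "confidence" (0 to 1); they miss things now and then, are a little off and sometimes report something else, mostly with a low value. They report only what shows in the picture. A call takes as long as a camera call.
- arm.regions_of(camera, target): "mask" (480x640 bool, what is visible of it).
- arm.place_of(camera, target): "centre" ([x, y, z] in mm, in the coordinates of the camera as it stood for that picture, good to about 4 mm: a listed point, or the origin of a listed thing).
The state is a dict: "clock": time; "joints": joint angles; "joint_vel": joint speeds; "joint_efforts": joint torques, N m; "position": TCP position; "ee_rot": TCP orientation; "contact_force": force on the tool from outside, world axes, zero at the start; "wrist_torque": the same for the moment, N m; "gripper_width": finger opening in mm.
Only numpy, scipy, OpenCV 4.12 (cv2) and the standard library are available. Lean on these libraries where they do the work, as an engineer would, in place of code of your own. Each camera call takes 0.05 s, during which the arm holds its last target.

## Working session

There is one attempt and no reset: what is moved stays moved. The work goes in short steps, Python scripts to look and compute and a tool call to move; the robot and the scene stay as the last step left them, time stands still between calls to the robot, and variables do not carry over. Pictures are saved under pics/ and viewed, and the job is handed in when it is done.

Besides the shell and the picture viewer there is one more tool, called after ">>>" as name(argument=value, ...) on one line, values as JSON. arm_command: Moves the arm, as the interface text tells. Its arguments: {"type":"object","properties":{"commands":{"type":"array"},"jaw":{"type":"number"}},"required":["commands"]}

```bash
mkdir -p pics; ls
cat > h.py <<'E'
import numpy as np, cv2
from bench import arm
def T(c): return np.array(arm.camera_info(c)["world_from_camera"])
def w(c,p):
    return (T(c)@np.r_[p,1])[:3]
def px(c,P):
    i=arm.camera_info(c);M=np.linalg.inv(np.array(i["world_from_camera"]));q=(M@np.r_[P,1])[:3]
    s=q[:2]/q[2];s=s*(1+i["k1"]*(s@s));K=np.array(i["camera_matrix"]);return (K@np.r_[s,1])[:2]
def save(c,n):
    im=arm.get_image(c);cv2.imwrite(f"pics/{n}.png",im[:,:,::-1]);return im
E
python3 - <<'E'
from h import *
s=arm.read_state()
for k,v in s.items(): print(k,np.round(v,3))
save("top","t0");save("scene","s0")
for c in("top","scene"):
  for n in("grip","bonnet","manifold"):
    print(c,n,[(np.round(w(c,d["centre"]),1),round(d["confidence"],2)) for d in arm.place_of(c,n)[:2]])
E
```

```text
pics
clock 0.0
joints [ 1.428e+00  3.860e-01  7.000e-03 -1.000e-03 -1.194e+00 -2.590e-01]
joint_vel [ 0.    -0.001  0.    -0.    -0.001  0.001]
joint_efforts [ 0.0000e+00 -3.9229e+01  1.8841e+01  4.1870e+00 -5.0000e-03  0.0000e+00]
position [244.153 574.704 230.203]
ee_rot [ 0.98  -0.2   -0.     0.001]
contact_force [ 0.168 -0.066  0.823]
wrist_torque [ 0.026 -0.047  0.033]
gripper_width 85.439
top grip [(array([ 536.4, -123.7,  111.6]), 0.57)]
top bonnet []
top manifold [(array([ 534.4, -122. ,   -2.9]), 0.97)]
scene grip [(array([ 538.5, -125.6,  102.8]), 0.65)]
scene bonnet []
scene manifold [(array([ 533.7, -126.9,    5. ]), 0.79)]
```

View pics/t0.png

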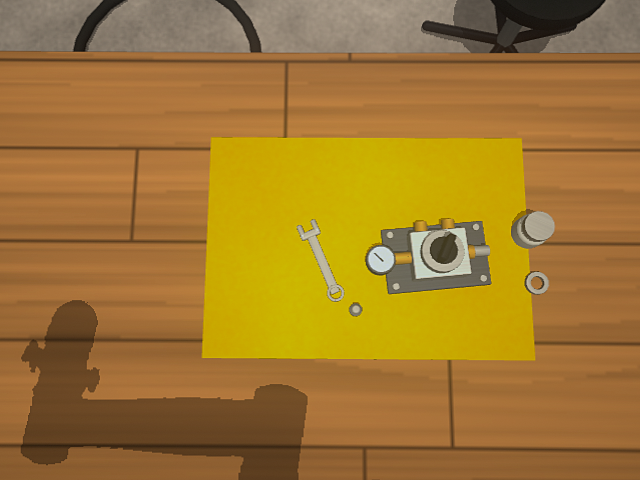

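View pics/s0.png

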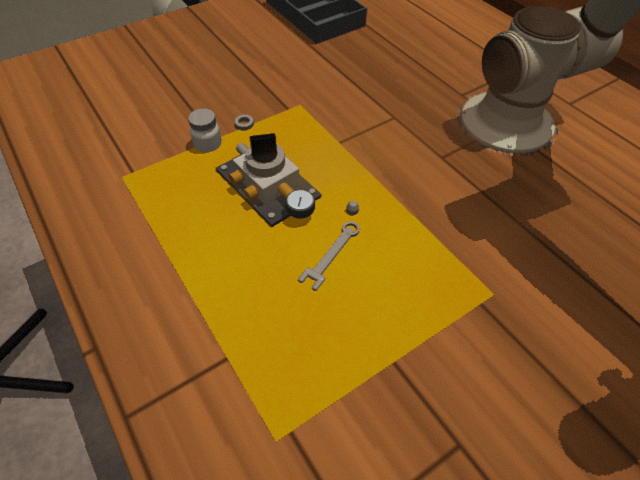

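Run:
```python
from h import *
im=cv2.imread("pics/t0.png")
u,v=px("top",[536,-124,115]); print(u,v, arm.camera_info("top")["k1"]); print(np.round(T("top"),3))
u=int(u);v=int(v)
cv2.imwrite("pics/t0c.png",cv2.resize(im[v-75:v+75,u-100:u+100],None,fx=4,fy=4,interpolation=2))
for d in arm.regions_of("top","grip")[:1]:
  m=d["mask"].astype(np.uint8);print(d["confidence"],m.sum());ys,xs=np.nonzero(m);print(xs.min(),xs.max(),ys.min(),ys.max())
```

```text
446.4398703316612 246.56192084468873 0.01794713206103962
[[ 7.000000e-03 -9.820000e-01  1.860000e-01  3.619260e+02]
 [-1.000000e+00 -6.000000e-03  8.000000e-03  8.753900e+01]
 [-7.000000e-03 -1.860000e-01 -9.820000e-01  1.089223e+03]
 [ 0.000000e+00  0.000000e+00  0.000000e+00  1.000000e+00]]
0.59 662
430 457 233 263
```

View pics/t0c.png

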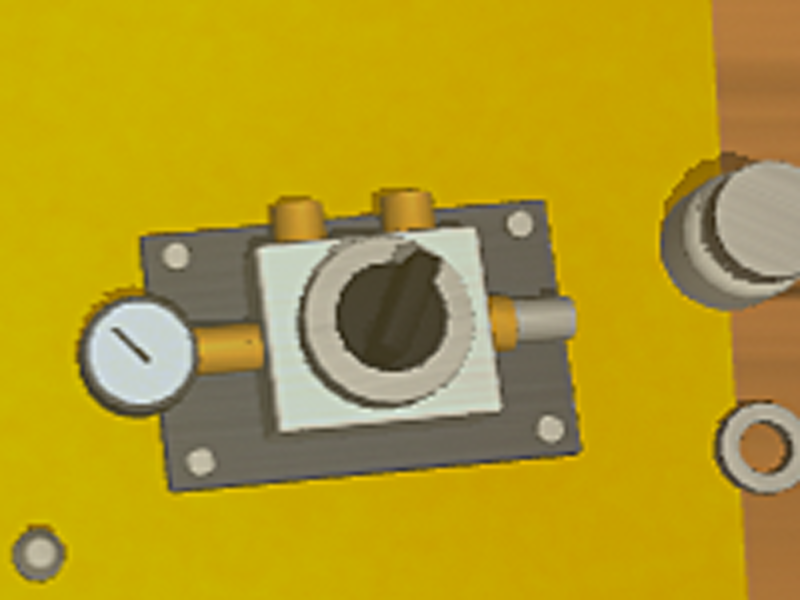

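>>> arm_command(commands=[0.02,0.02,-0.01,0,0.033,0.033,-0.01,0,0.033,0.033,-0.01,0,0.033,0.033,-0.01,0,0.033,0.033,-0.01,0])

```text
clock: 0.95
position: [325.1, 373.7, 279.5]
ee_rot: [0.981, -0.196, 0.0, 0.002]
contact_force: [0.6, 0.4, -0.0]
gripper_width: 85.6
```

>>> arm_command(commands=[0.033,0.033,-0.005,0,0.033,0.033,-0.005,0,0.033,0.033,-0.005,0,0.033,0.033,-0.005,0,0.033,0.033,-0.005,0])

```text
clock: 1.45
position: [415.9, 149.1, 309.1]
ee_rot: [0.981, -0.194, 0.002, -0.001]
contact_force: [0.2, 0.8, 0.0]
gripper_width: 85.6
```

>>> arm_command(commands=[0.033,0.033,0,0,0.033,0.033,0,0,0.033,0.033,0,0,0.033,0.033,0,0,0.02,0.02,0,0])

```text
clock: 1.95
position: [500.9, -59.7, 312.6]
ee_rot: [0.981, -0.194, 0.005, -0.003]
contact_force: [-0.2, 0.1, -0.4]
gripper_width: 85.5
```

Run:
```python
from h import *
s=arm.read_state();print(np.round(s["joints"],3),np.round(s["position"],1))
W=T("wrist");print(np.round(W,3))
save("wrist","w0")
for n in("grip","bonnet","manifold"):
    print(n,[(np.round((W@np.r_[d["centre"],1])[:3],1),round(d["confidence"],2)) for d in arm.place_of("wrist",n)[:2]])
```

```text
[ 2.030e-01  1.210e-01 -1.450e-01 -1.000e-03 -1.292e+00  9.770e-01] [500.9 -59.7 312.6]
[[-3.82000e-01 -8.77000e-01 -2.92000e-01  5.76461e+02]
 [-9.24000e-01  3.60000e-01  1.28000e-01 -9.24240e+01]
 [-7.00000e-03  3.19000e-01 -9.48000e-01  4.56382e+02]
 [ 0.00000e+00  0.00000e+00  0.00000e+00  1.00000e+00]]
grip [(array([ 534.6, -128.1,  109.3]), 0.7)]
bonnet []
manifold []
```

View pics/w0.png

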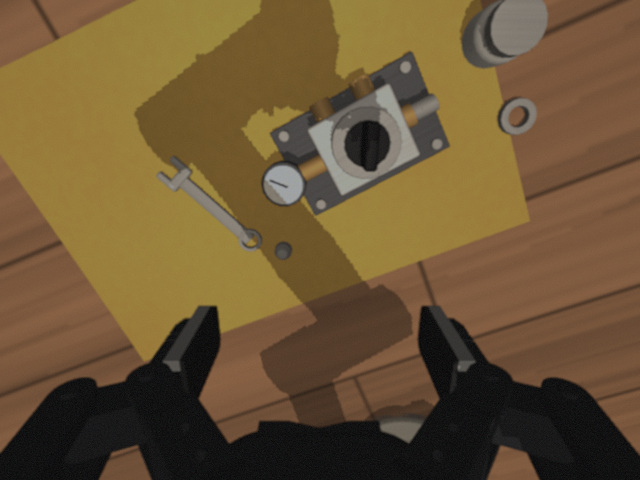

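Run:
```python
from h import *
im=cv2.imread("pics/w0.png")[100:190,310:430]
g=np.clip(im.astype(float)*1.8,0,255).astype(np.uint8)
cv2.imwrite("pics/w0c.png",cv2.resize(g,None,fx=6,fy=6,interpolation=2))
```

```text
(no output)
```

View pics/w0c.png

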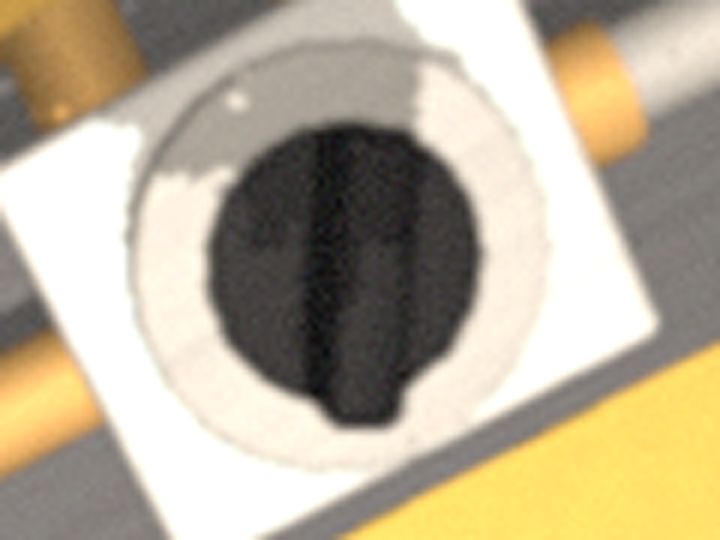

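```bash
cat >> h.py <<'E'
def ray(c,u,v,z,W=None):
    i=arm.camera_info(c);K=np.array(i["camera_matrix"]);W=np.array(i["world_from_camera"]) if W is None else W
    s0=np.linalg.solve(K,[u,v,1])[:2];s=s0.copy()
    for _ in range(20): s=s0/(1+i["k1"]*(s@s))
    d=W[:3,:3]@np.r_[s,1];o=W[:3,3];return o+d*(z-o[2])/d[2]
E
python3 - <<'E'
from h import *
c=lambda u,v:(310+u/6-.4,100+v/6-.4)
b=ray("wrist",*c(339,254),77);print("bonnet",b)
e=ray("wrist",*c(362,425),121);print("end",e, np.degrees(np.arctan2(*(b-e)[1::-1])),np.hypot(*(b-e)[:2]))
l=[c(*p) for p in((410,180),(405,380))]
L=[ray("wrist",*p,121) for p in l];d=L[0]-L[1];print(L,np.degrees(np.arctan2(d[1],d[0])))
for yaw in range(-35,-5,3):
    a=np.radians(yaw);t=np.array([np.cos(a),np.sin(a),0])
    n=np.array([-t[1],t[0],0])
    print(yaw,[np.round((np.array(px("wrist",np.r_[b[:2],121]+x*t+y*n))-[310,100])*6).tolist() for x,y in((-23,-6.5),(-23,6.5),(23,-6.5),(23,6.5))])
x=np.array(arm.read_state()["ee_rot"]);print(np.degrees(2*np.arctan2(x[1],x[0])))
E
```

```text
bonnet [ 535.62275374 -124.36228853   77.        ]
end [ 514.28332669 -114.8582739   121.        ] -24.006922716580096 23.36016783446387
[array([ 546.42078019, -134.08986073,  121.        ]), array([ 518.32187384, -123.46472892,  121.        ])] -20.713273841499777
-35 [[372.0, 426.0], [292.0, 408.0], [453.0, 127.0], [370.0, 107.0]]
-32 [[380.0, 425.0], [299.0, 411.0], [446.0, 123.0], [362.0, 108.0]]
-29 [[388.0, 424.0], [307.0, 415.0], [439.0, 119.0], [354.0, 109.0]]
-26 [[396.0, 423.0], [314.0, 418.0], [431.0, 116.0], [345.0, 111.0]]
-23 [[403.0, 421.0], [321.0, 420.0], [423.0, 113.0], [337.0, 113.0]]
-20 [[411.0, 418.0], [329.0, 422.0], [415.0, 111.0], [329.0, 115.0]]
-17 [[419.0, 416.0], [336.0, 424.0], [407.0, 109.0], [321.0, 118.0]]
-14 [[426.0, 413.0], [344.0, 425.0], [399.0, 108.0], [314.0, 122.0]]
-11 [[434.0, 409.0], [352.0, 426.0], [391.0, 107.0], [306.0, 125.0]]
-8 [[441.0, 405.0], [360.0, 426.0], [383.0, 107.0], [298.0, 130.0]]
-22.390215836532796
```

>>> arm_command(commands=[0.02,0.016,0.02,0,0.02,0.016,0.03,0,0.017,0.015,0.03,0,0,0,0.03,0,0,0,0.02,0])

```text
clock: 2.65
position: [541.0, -117.8, 184.7]
ee_rot: [0.982, -0.189, 0.012, -0.005]
contact_force: [0.3, 0.4, -0.1]
gripper_width: 85.0
```

Run:
```python
from h import *
def rep():
    s=arm.read_state();p=s["position"];x=s["ee_rot"];y=2*np.arctan2(x[1],x[0])
    d=np.array([535.7,-124.5])-p[:2];c,n=np.cos(y),np.sin(y)
    print(np.round(p,1),np.degrees(y),"tool dx,dy",d@[c,n],d@[n,-c],np.round(x,4))
rep()
save("wrist","w1")
```

```text
[ 541.  -117.8  184.7] -21.774572489137125 tool dx,dy -2.4055885942985133 8.136376744472372 [ 0.9819 -0.1889  0.0122 -0.0054]
```

View pics/w1.png

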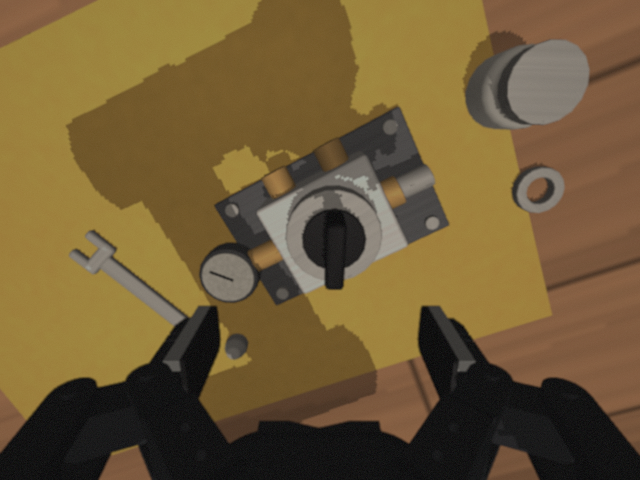

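>>> arm_command(commands=[-0.002,0.003,0.008,0,-0.002,0.003,0.012,0,-0.001,0.003,0.012,0,0,0,0.012,0,0,0,0.01,0])

```text
clock: 3.2
position: [534.3, -119.4, 130.0]
ee_rot: [0.983, -0.185, 0.014, -0.006]
contact_force: [-1.2, -0.9, -0.6]
gripper_width: 85.2
```

```bash
cat >> h.py <<'E'
def rep():
    s=arm.read_state();p=s["position"];x=s["ee_rot"];y=2*np.arctan2(x[1],x[0])
    d=np.array([535.7,-124.5])-p[:2];c,n=np.cos(y),np.sin(y)
    print(s["clock"],np.round(p,1),"yaw %.2f"%np.degrees(y),"tool dx %.1f dy %.1f"%(d@[c,n],d@[n,-c]),np.round(x,4),"F",np.round(s["contact_force"],1),"M",np.round(s["wrist_torque"],3),"j6 %.3f w %.1f"%(s["joints"][5],s["gripper_width"]))
E
python3 -c "from h import *;rep()"
```

```text
3.2 [ 534.3 -119.4  130. ] yaw -21.30 tool dx 3.2 dy 4.3 [ 0.9827 -0.1848  0.0136 -0.006 ] F [-1.2 -0.9 -0.6] M [ 0.002  0.085 -0.002] j6 1.129 w 85.2
```

>>> arm_command(commands=[0.001,0.002,0.008,0.5,0.001,0.002,0.009,0.5,0,0.001,0.009,0.5,0,0,0.008,0,0,0,0.003,0])

```text
clock: 3.7
position: [536.0, -124.2, 90.2]
ee_rot: [0.98, -0.198, 0.014, -0.006]
contact_force: [0.2, -0.4, 0.8]
gripper_width: 85.4
```

Run:
```python
from h import *
rep();save("wrist","w2")
```

```text
3.7 [ 536.  -124.2   90.2] yaw -22.87 tool dx -0.2 dy 0.4 [ 0.98   -0.1982  0.014  -0.0062] F [ 0.2 -0.4  0.8] M [-0.02   0.012 -0.038] j6 1.112 w 85.4
```

View pics/w2.png

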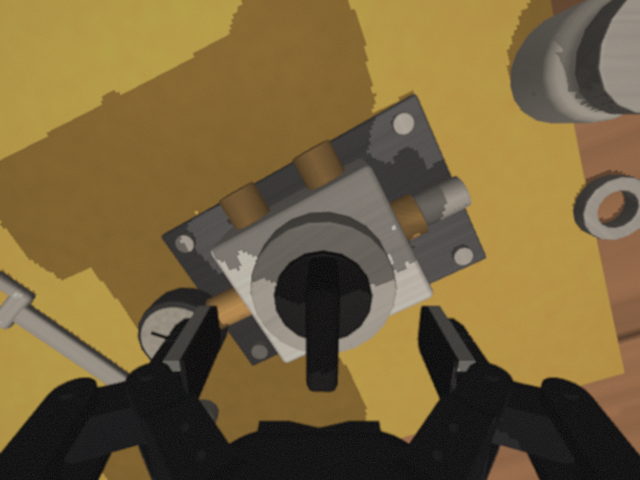

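>>> arm_command(commands=[0,0,0,0,0,0,0,0,0,0,0,0,0,0,0,0,0,0,0,0], jaw=0)

```text
clock: 4.25
position: [536.1, -125.3, 91.1]
ee_rot: [0.98, -0.198, 0.014, -0.005]
contact_force: [-3.6, -24.1, 5.3]
gripper_width: 12.7
```

>>> arm_command(commands=[0,0,0,0,0,0,0,0,0,0,0,0,0,0,0,0,0,0,0,0])

```text
clock: 4.75
position: [536.1, -125.8, 91.3]
ee_rot: [0.98, -0.198, 0.014, -0.005]
contact_force: [-0.3, -0.7, -1.6]
gripper_width: 11.9
```

Run:
```python
from h import *
rep();save("wrist","w3");rep()
```

```text
4.75 [ 536.1 -125.8   91.3] yaw -22.81 tool dx -0.9 dy -1.1 [ 0.9801 -0.1977  0.0142 -0.0049] F [-0.3 -0.7 -1.6] M [-0.466  0.082 -0.026] j6 1.112 w 11.9
4.8 [ 536.1 -125.8   91.2] yaw -22.81 tool dx -0.9 dy -1.0 [ 0.9801 -0.1978  0.0142 -0.0049] F [ 0.2 -1.   0. ] M [-0.479  0.036 -0.028] j6 1.112 w 12.0
```

View pics/w3.png

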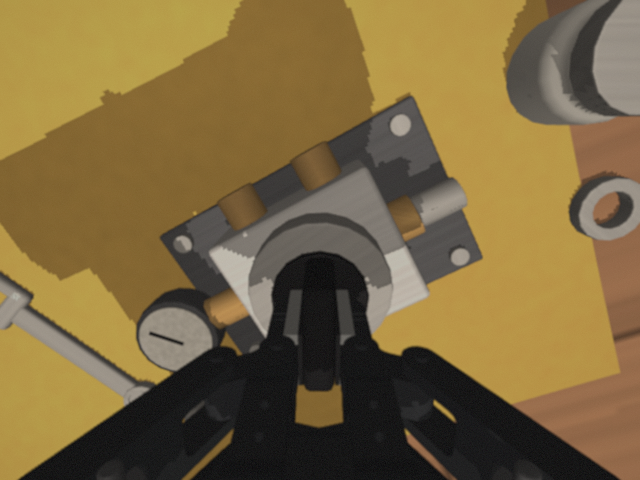

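>>> arm_command(commands=[0,0,0,1,0,0,0,1,0,0,0,1,0,0,0,1,0,0,0,1])

```text
clock: 5.3
position: [536.2, -125.8, 91.3]
ee_rot: [0.97, -0.243, 0.014, -0.005]
contact_force: [-0.2, -0.9, -1.5]
gripper_width: 11.8
```

```bash
python3 -c "from h import *;rep()"
```

```text
5.3 [ 536.2 -125.8   91.3] yaw -28.10 tool dx -1.0 dy -0.9 [ 0.97   -0.2427  0.014  -0.0053] F [-0.2 -0.9 -1.5] M [-0.542  0.089  0.066] j6 1.019 w 11.8
```

>>> arm_command(commands=[0,0,0,3.5,0,0,0,4,0,0,0,4,0,0,0,4,0,0,0,2])

```text
clock: 5.8
position: [536.2, -125.8, 91.2]
ee_rot: [0.918, -0.395, 0.013, -0.007]
contact_force: [-0.2, -0.9, -1.5]
gripper_width: 12.2
```

```bash
python3 -c "from h import *;rep()"
```

```text
5.8 [ 536.2 -125.8   91.2] yaw -46.58 tool dx -1.3 dy -0.5 [ 0.9184 -0.3954  0.0129 -0.0072] F [-0.2 -0.9 -1.5] M [-0.588  0.134  0.092] j6 0.696 w 12.2
```

>>> arm_command(commands=[0,0,0,3.5,0,0,0,4,0,0,0,4,0,0,0,3,0,0,0,1.5])

```text
clock: 6.3
position: [536.3, -125.8, 91.3]
ee_rot: [0.851, -0.526, 0.011, -0.008]
contact_force: [-0.0, 0.0, -1.7]
gripper_width: 11.9
```

```bash
python3 -c "from h import *;rep()"
```

```text
6.3 [ 536.3 -125.8   91.3] yaw -63.44 tool dx -1.5 dy -0.0 [ 0.8505 -0.5257  0.0115 -0.0082] F [-0.   0.  -1.7] M [-0.729  0.144  0.129] j6 0.400 w 11.9
```

>>> arm_command(commands=[0,0,0,1,0,0,0,0.5,0,0,0,0,0,0,0,0,0,0,0,0])

```text
clock: 6.8
position: [536.4, -125.8, 91.3]
ee_rot: [0.843, -0.537, 0.011, -0.008]
contact_force: [1.2, -0.4, -0.7]
gripper_width: 12.0
```

```bash
python3 -c "from h import *;rep()"
```

```text
6.8 [ 536.4 -125.8   91.3] yaw -65.03 tool dx -1.5 dy 0.0 [ 0.8432 -0.5374  0.0113 -0.0081] F [ 1.2 -0.4 -0.7] M [-0.758  0.082  0.084] j6 0.372 w 12.0
```

>>> arm_command(commands=[0,0,0,3.5,0,0,0,4,0,0,0,4,0,0,0,3,0,0,0,1])

```text
clock: 7.3
position: [536.5, -125.9, 91.3]
ee_rot: [0.761, -0.649, 0.01, -0.009]
contact_force: [0.9, 1.3, -0.3]
gripper_width: 11.9
```

```bash
python3 -c "from h import *;rep()"
```

```text
7.3 [ 536.5 -125.9   91.3] yaw -80.96 tool dx -1.5 dy 0.5 [ 0.7606 -0.6491  0.01   -0.0089] F [ 0.9  1.3 -0.3] M [-0.787  0.272  0.403] j6 0.092 w 11.9
```

>>> arm_command(commands=[0,0,0,0,0,0,0,0,0,0,0,0.5,0,0,0,0,0,0,0,0])

```text
clock: 7.8
position: [536.5, -125.9, 91.3]
ee_rot: [0.759, -0.651, 0.01, -0.008]
contact_force: [1.5, -0.5, -1.0]
gripper_width: 12.1
```

```bash
python3 -c "from h import *;rep()"
```

```text
7.8 [ 536.5 -125.9   91.3] yaw -81.21 tool dx -1.5 dy 0.5 [ 0.7592 -0.6508  0.0099 -0.0083] F [ 1.5 -0.5 -1. ] M [-0.866  0.261  0.446] j6 0.087 w 12.1
```

>>> arm_command(commands=[0,0,0,-2,0,0,0,-2,0,0,0,0,0,0,0,0,0,0,0,0])

```text
clock: 8.3
position: [536.4, -125.9, 91.3]
ee_rot: [0.78, -0.625, 0.01, -0.009]
contact_force: [0.7, -0.4, -0.8]
gripper_width: 12.1
```

```bash
python3 -c "from h import *;rep()"
```

```text
8.3 [ 536.4 -125.9   91.3] yaw -77.40 tool dx -1.5 dy 0.4 [ 0.7804 -0.6252  0.0102 -0.0088] F [ 0.7 -0.4 -0.8] M [-0.802  0.165  0.119] j6 0.155 w 12.1
```

>>> arm_command(commands=[0,0,0,-4,0,0,0,-4,0,0,0,-4,0,0,0,-4,0,0,0,0])

```text
clock: 8.8
position: [536.2, -125.8, 91.3]
ee_rot: [0.861, -0.509, 0.011, -0.008]
contact_force: [1.3, -0.6, -1.3]
gripper_width: 11.8
```

```bash
python3 -c "from h import *;rep()"
```

```text
8.8 [ 536.2 -125.8   91.3] yaw -61.23 tool dx -1.4 dy -0.1 [ 0.8605 -0.5092  0.0112 -0.0083] F [ 1.3 -0.6 -1.3] M [-0.608  0.089  0.168] j6 0.440 w 11.8
```

>>> arm_command(commands=[0,0,0,-5,0,0,0,-5,0,0,0,-5,0,0,0,-5,0,0,0,0])

```text
clock: 9.3
position: [536.1, -125.8, 91.3]
ee_rot: [0.936, -0.353, 0.013, -0.007]
contact_force: [0.7, 0.0, -0.6]
gripper_width: 12.2
```

>>> arm_command(commands=[0,0,0,-5,0,0,0,-5,0,0,0,-5,0,0,0,-5,0,0,0,0])

```text
clock: 9.8
position: [535.9, -125.8, 91.3]
ee_rot: [0.982, -0.189, 0.014, -0.006]
contact_force: [0.0, -1.0, -0.2]
gripper_width: 11.9
```

```bash
python3 -c "from h import *;rep()"
```

```text
9.8 [ 535.9 -125.8   91.3] yaw -21.85 tool dx -0.7 dy -1.1 [ 0.9818 -0.1895  0.0143 -0.006 ] F [ 0.  -1.  -0.2] M [-0.48   0.099 -0.083] j6 1.133 w 11.9
```

>>> arm_command(commands=[0,0,0,-4.5,0,0,0,-4.5,0,0,0,-4.5,0,0,0,-4.5,0,0,0,0])

```text
clock: 10.3
position: [535.8, -125.9, 91.2]
ee_rot: [0.999, -0.04, 0.015, -0.005]
contact_force: [0.9, -0.8, -1.5]
gripper_width: 12.0
```

```bash
python3 -c "from h import *;rep()"
```

```text
10.3 [ 535.8 -125.9   91.2] yaw -4.61 tool dx -0.2 dy -1.4 [ 0.9991 -0.0402  0.0154 -0.0046] F [ 0.9 -0.8 -1.5] M [-0.338  0.116 -0.024] j6 1.436 w 12.0
```

>>> arm_command(commands=[0,0,0,-4,0,0,0,-4,0,0,0,-4,0,0,0,-4,0,0,0,0])

```text
clock: 10.8
position: [535.8, -126.0, 91.2]
ee_rot: [0.996, 0.092, 0.016, -0.003]
contact_force: [0.8, -1.2, -0.4]
gripper_width: 11.8
```

```bash
python3 -c "from h import *;rep()"
```

```text
10.8 [ 535.8 -126.    91.2] yaw 10.54 tool dx 0.2 dy -1.5 [ 0.9956  0.0919  0.0162 -0.0031] F [ 0.8 -1.2 -0.4] M [-0.18   0.169  0.125] j6 1.703 w 11.8
```

>>> arm_command(commands=[0,0,0,-1.5,0,0,0,-1,0,0,0,0,0,0,0,0,0,0,0,0])

```text
clock: 11.3
position: [535.8, -126.0, 91.2]
ee_rot: [0.994, 0.11, 0.016, -0.003]
contact_force: [0.7, -1.3, -0.5]
gripper_width: 12.2
```

```bash
python3 -c "from h import *;rep()"
```

```text
11.3 [ 535.8 -126.    91.2] yaw 12.69 tool dx 0.2 dy -1.5 [ 0.9937  0.1105  0.0163 -0.0029] F [ 0.7 -1.3 -0.5] M [-0.31   0.152 -0.009] j6 1.740 w 12.2
```

Torque is near zero at 12.7° (notch predicted at 13.2°). I'm releasing here.

>>> arm_command(commands=[0,0,0,0,0,0,0,0,0,0,0,0,0,0,0,0,0,0,0,0], jaw=1)

```text
clock: 11.8
position: [536.1, -125.2, 91.6]
ee_rot: [0.994, 0.11, 0.017, -0.003]
contact_force: [-0.1, 0.1, -1.1]
gripper_width: 82.8
```

>>> arm_command(commands=[0,0,0,0,0,0,0,0,0,0,0,0,0,0,0,0,0,0,0,0])

```text
clock: 12.3
position: [536.1, -125.2, 91.7]
ee_rot: [0.994, 0.11, 0.017, -0.003]
contact_force: [0.0, -0.0, 1.1]
gripper_width: 85.3
```

Run:
```python
from h import *
rep();save("wrist","w4")
```

```text
12.3 [ 536.1 -125.2   91.7] yaw 12.62 tool dx -0.3 dy -0.7 [ 0.9938  0.1099  0.0173 -0.0034] F [ 0.  -0.   1.1] M [-0.035  0.043  0.046] j6 1.739 w 85.3
```

View pics/w4.png

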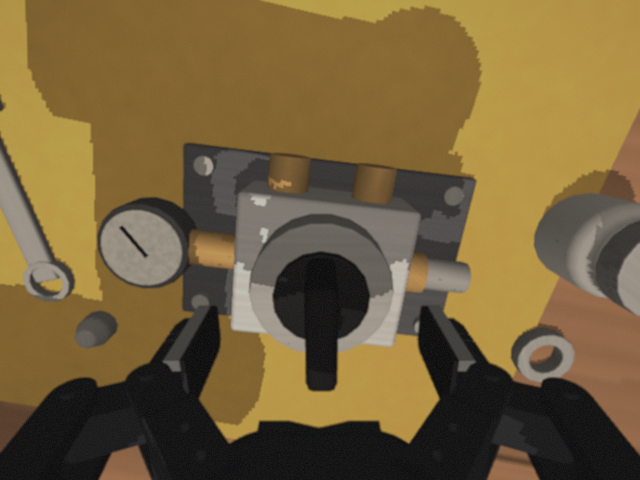

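The bar is free between the open fingers (about 320, 265 to 321, 388) and lines up with the tool. Next I retract straight up.

>>> arm_command(commands=[0,0,-0.008,0,0,0,-0.015,0,0,0,-0.02,0,0,0,-0.025,0,0,0,-0.025,0])

```text
clock: 12.85
position: [530.5, -126.2, 185.6]
ee_rot: [0.994, 0.11, 0.013, -0.004]
contact_force: [0.6, -0.3, -0.3]
gripper_width: 85.1
```

>>> arm_command(commands=[0,0,-0.03,0,0,0,-0.03,0,-0.01,0,-0.03,0,-0.01,0,-0.02,0,0,0,0,0])

```text
clock: 13.35
position: [508.3, -132.4, 307.1]
ee_rot: [0.994, 0.11, 0.018, -0.003]
contact_force: [0.6, -1.0, 0.1]
gripper_width: 85.6
```

>>> arm_command(commands=[-0.02,0,0,0,-0.02,0,0,0,-0.02,0,0,0,0,0,0,0,0,0,0,0])

```text
clock: 13.85
position: [447.5, -145.2, 303.0]
ee_rot: [0.994, 0.11, 0.018, -0.003]
contact_force: [0.2, -0.2, 0.5]
gripper_width: 85.3
```

Run:
```python
from h import *
rep();W=T("wrist");im=save("wrist","w5");save("top","t5")
b=np.array([535.7,-124.4,121.])
o=im[:,:,::-1].copy()
for yaw,col in((13.2,(0,0,255)),(31.2,(0,255,0))):
    a=np.radians(yaw);t=np.array([np.cos(a),np.sin(a),0]);n=np.array([-t[1],t[0],0])
    P=np.array([px("wrist",b+x*t+y*n) for x,y in((-23,-6.5),(-23,6.5),(23,6.5),(23,-6.5))])
    cv2.polylines(o,[np.round(P*8).astype(np.int32)],True,col,1,shift=3)
u,v=px("wrist",b).astype(int)
c=np.clip(o[max(v-60,0):v+60,u-80:u+80].astype(float)*1.6,0,255).astype(np.uint8)
cv2.imwrite("pics/w5c.png",cv2.resize(c,None,fx=5,fy=5,interpolation=2))
```

```text
13.85 [ 447.5 -145.2  303. ] yaw 12.62 tool dx 90.6 dy -0.9 [ 0.9938  0.1098  0.0179 -0.0034] F [ 0.2 -0.2  0.5] M [-0.06   0.052 -0.002] j6 1.768 w 85.3
```

View pics/w5c.png

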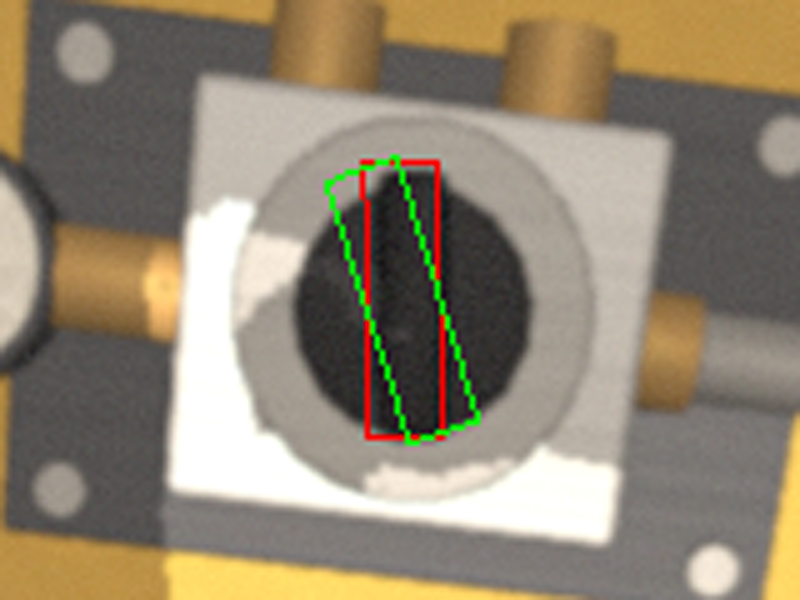

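View pics/t5.png

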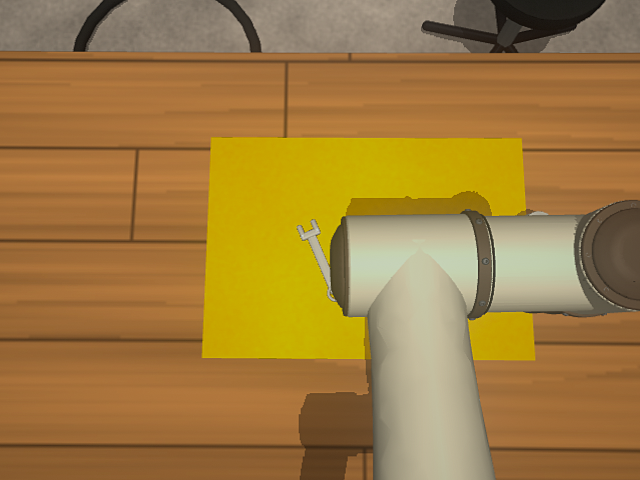

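The released bar matches the five-click outline drawn for 13.2° (red) and not the six-click one (green). In the top view the wrench hasn't moved. Handing in.

```bash
python3 -c "
from bench import arm
print(arm.job_done())"
```

```text
the job is handed in; nothing more can be done
None
```

The valve is set: I closed it onto its seat, opened it five clicks, let go of the knob and handed the job in at about 14 s. No verdict was reported.

- **Closing:** I gripped the bar in its resting notch at a yaw of −22.8° and turned it clockwise. It passed three clicks, each resisting with about 0.1 N m. At the third notch, −76.8°, the moment kept climbing instead of falling off. I stopped about 4.4° (0.077 rad) past closed at a reading of 0.45 N m, inside the 0.15 rad limit. Backing off gave a slope of about 4.9 N m/rad, against the stated 4, which fits the seat.
- **Opening:** I turned it back anticlockwise to 12.7°. The fifth notch was expected at 13.2°, and the moment there was about zero (−0.01 N m).
- **Last checks:** After release and retreat, the wrist picture showed the bar lined up with the outline for five clicks and clearly off the one for six. The gripper was open and clear, with the force near zero.
- **Loose parts:** The wrench, grease jar, bearing and hub cone looked undisturbed in the wrist view after release. In the final top view the arm hid all but the wrench and a sliver of the jar.
- **Small disagreement:** The tool drifted to about 2° of tilt during the moves. This put a side moment of up to 0.9 N m on the wrist while gripping, with side forces of only about 1 N while turning (a brief 24 N as the jaws closed), and it had no visible effect.

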